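# Count six beads on the jeweller's tilting board

## Robot

A 6-joint arm with a two-finger parallel gripper is mounted at the origin on the work surface. World frame = base frame: x ahead of the robot, y to its left, z up, the work surface at z = 0. Lengths are in m, angles in rad, forces in N, time in s.
With the tool pointing down it reaches from about 0.35 to 0.85 m from the base axis. Payload 8.1 kg.
Tool frame: the origin (TCP) lies at the centre of the arm's flange, where the gripper is bolted on; the fingertips stand 186 mm ahead of it and the grasp point (between the pads) lies 167 mm ahead of it (robot.grasp_offset is the distance from the TCP to the grasp point, in m); z points along the fingers, y is the line along which they close (so a half turn about z gives the same grasp; the last joint's range is limited). The gripper opens to 93 mm and grips with 3 to 60 N. Pads are 15 mm wide; open, the fingers measure 128 mm over their backs; the gripper's body (75 mm by 188 mm) begins 65 mm behind the grasp point.
Start: joints at [-1.23, 0.13, 1.488, -0, 1.523, -0.085], TCP at [0.248, -0.546, 0.405] pointing down, gripper open.
Joint ranges: [-2.96, 2.96], [-0.89, 2.26], [0.02, 2.5], [-1.34, 4.48], [0, 2.73], [-2.66, 2.66]. Speed limits (rad/s): [2.39, 2.39, 2.79, 3.14, 3.14, 3.14].

## Interface

Orientations are given as a rotation vector (axis times angle).
In Python, from plant import robot gives the robot as it stands.
- The arm moves only by the tool drive_tool, never from a script. Its argument "moves" is one flat list of numbers, 7 for each row, row after row: the finger opening in mm, from 0 to 93, then the shift along the tool's x, y, z in mm, then the turn, a rotation vector about the tool's x, y, z in degrees. A call has 1 to 8 rows; each row shifts and turns the commanded pose from where the row before left it, along the tool's axes as they then stand; what a row does not reach is not made up. A row lasts 1/10 s, in which the tool goes at most 50 mm and 8.59 degrees, less where a joint would pass 70% of its speed; a pose out of reach is approached as far as the arm can. A call is refused whole if a number of a shift passes 50 or a number of a turn 8.59, either way. A call with a gripper value outside its range is refused whole. The fingers move at their own pace and stop on an object; "grip_force" is the grip in N (left out, the last holds). Time passes only in rows, so rows that do not move let the fingers close. It gives the time, the measured TCP pose, the force, the opening and the grip force at its end, in the units of the state.
- robot.read_state(): the state, without advancing time (a new reading comes with each control period).
- robot.read_camera(name): name is "scene" or "top"; returns a dict with "color" (420x560x3 uint8, red, green, blue), "depth" (420x560 float32, m along the optical axis (not along the pixel's ray), 0 where there is no reading), "mtx" (3x3 intrinsics, pixels), "dist_coeffs" ([k1, k2, p1, p2, k3] as OpenCV has them; the pictures are not rectified), "R" (3x3) and "t" (3): a world point X has camera coordinates R X + t. Camera axes: x right, y down, z forward; pixel columns grow to the right and rows downward; lengths in m; the calibration is good to about 2 mm. A picture is of the moment at which its call begins.
- robot.close_job(): hands the job in; it is judged then, once.
The state is a dict: "t": time; "q": joint angles; "dq": joint speeds; "joint_torque": joint torques, N m; "tool_pos": TCP position; "orientation": TCP orientation; "force": force on the tool from outside, world axes, zero at the start; "wrist_torque": the same for the moment, N m; "opening": finger opening in m; "gripper_force": force on a finger pad.
Only numpy, scipy, OpenCV 4.12 (cv2) and the standard library are available. Lean on these libraries where they do the work, as an engineer would, in place of code of your own. Each camera call takes 0.05 s, during which the arm holds its last target. There are 200 camera calls.

## Task

Count out six beads: tilt the counting board by pushing gently on its thumb rests so that the beads run out of the channel and fill all six pockets, then tip it the other way so that the spare beads run back into the channel, and leave the board level. Do not touch the polished beads, spill none, and leave the bottle, tool block, tin and soldering block beside the board where they are.

Things in the scene. Friction and masses are not known exactly. Their poses are not given: they have to be found in the camera images.
- stand: wooden stand of the counting board, fixed to the bench: base 150 x 104 x 12 mm, two side cheeks 108 mm high, 96 mm over their outer faces. Origin: centre of the base's underside. x points level from the channel end to the pocket end of the board, z up. The board's pivot runs along y, 95 mm above the work surface, under the board's middle
- board (a joint): tilt of the counting board about its pivot (rad): 0 level, positive = pocket end down, negative = channel end down, stops at -0.7 and +0.7. A friction pivot: the board stays at the tilt it is left at; 3 to 5 N on a thumb rest moves it
- middle (a point): middle of the board's flat floor, at the pivot, 4 mm below the pivot line. The board is a shallow box with dark wooden walls 24 mm above its aluminium floor, 152 x 62 mm inside: the channel at one end, 6 square pockets at the other. Fast beads jump some empty pockets on the way out and drop into them on the way back; sometimes a second tilt to and fro is needed
- rest_pocket (a point): middle of the top face of the thumb rest at the pocket end, a wooden tab 34 mm (outwards) x 60 x 6 mm flush with the top of the walls; 98 mm out from the pivot, 20 mm above it (115 mm above the work surface when level); it turns with the board, axes as channel. Push it down with closed fingers to lower this end. Over 20 N on the board harms its pivot
- rest_channel (a point): the same on the thumb rest at the channel end, 98 mm out on the other side of the pivot
- channel (a point): middle of the channel's length, level with the flat pocket floor (4 mm below the pivot line); axes of the board: x to the pocket end, y across, z up from its floor. The channel is the trough within 28 mm either way along x, 31 mm along y; its floor falls 0.12 rad towards the end wall. Beads leave it at about 0.2 rad of tilt; at 0.5 to 0.6 rad either way they roll the whole length
- pocket0 (a point): pocket 0: where the centre of a seated bead lies, 8 mm above the pocket's bottom and 6.7 mm below the flat floor. Pocket 18 x 18 mm, 14.7 mm deep, 22 mm from the next: a bead sits almost flush and spare beads roll over it; no seated bead leaves within the stops (row next to the channel, -22 mm along y from the middle)
- pocket1 (a point): pocket 1: where the centre of a seated bead lies, 8 mm above the pocket's bottom and 6.7 mm below the flat floor. Pocket 18 x 18 mm, 14.7 mm deep, 22 mm from the next: a bead sits almost flush and spare beads roll over it; no seated bead leaves within the stops (row next to the channel, 0 mm along y from the middle)
- pocket2 (a point): pocket 2: where the centre of a seated bead lies, 8 mm above the pocket's bottom and 6.7 mm below the flat floor. Pocket 18 x 18 mm, 14.7 mm deep, 22 mm from the next: a bead sits almost flush and spare beads roll over it; no seated bead leaves within the stops (row next to the channel, 22 mm along y from the middle)
- pocket3 (a point): pocket 3: where the centre of a seated bead lies, 8 mm above the pocket's bottom and 6.7 mm below the flat floor. Pocket 18 x 18 mm, 14.7 mm deep, 22 mm from the next: a bead sits almost flush and spare beads roll over it; no seated bead leaves within the stops (row by the end wall, -22 mm along y from the middle)
- pocket4 (a point): pocket 4: where the centre of a seated bead lies, 8 mm above the pocket's bottom and 6.7 mm below the flat floor. Pocket 18 x 18 mm, 14.7 mm deep, 22 mm from the next: a bead sits almost flush and spare beads roll over it; no seated bead leaves within the stops (row by the end wall, 0 mm along y from the middle)
- pocket5 (a point): pocket 5: where the centre of a seated bead lies, 8 mm above the pocket's bottom and 6.7 mm below the flat floor. Pocket 18 x 18 mm, 14.7 mm deep, 22 mm from the next: a bead sits almost flush and spare beads roll over it; no seated bead leaves within the stops (row by the end wall, 22 mm along y from the middle)
- bead0_center (a point): centre of one of 8 equal polished brass beads, 16 mm diameter, 16 g; starts loose in the channel
- bead1_center (a point): centre of one of 8 equal polished brass beads, 16 mm diameter, 16 g; starts loose in the channel
- bead2_center (a point): centre of one of 8 equal polished brass beads, 16 mm diameter, 16 g; starts loose in the channel
- bead3_center (a point): centre of one of 8 equal polished brass beads, 16 mm diameter, 16 g; starts loose in the channel
- bead4_center (a point): centre of one of 8 equal polished brass beads, 16 mm diameter, 16 g; starts loose in the channel
- bead5_center (a point): centre of one of 8 equal polished brass beads, 16 mm diameter, 16 g; starts loose in the channel
- bead6_center (a point): centre of one of 8 equal polished brass beads, 16 mm diameter, 16 g; starts loose in the channel
- bead7_center (a point): centre of one of 8 equal polished brass beads, 16 mm diameter, 16 g; starts loose in the channel
- bottle: amber bottle with a black cap, 50 mm diameter, 165 mm high; bystander, origin at the centre of its underside
- rack: small wooden tool block 52 x 52 x 95 mm with four upright tool handles, 165 mm high in all; bystander, origin at the centre of its underside
- tin: open round aluminium tin, 72 mm diameter, 24 mm high; bystander, origin at the centre of its underside
- block: fireclay soldering block 95 x 62 x 42 mm; bystander, origin at the centre of its underside
There are look-alikes about, which are no part of the job. Several things have the shape of the stand; the one meant has the colours described above.

How it is judged:
By the outcome, as a careful person would: the job done as asked, in the order asked, and still so for the second after the job is handed in, with the robot touching nothing.
It also fails if it takes over 64 s, if anything falls off the work surface, if the arm or the gripper's body presses on something with over 40 N, if the wrist force passes 120 N, or if a joint passes its speed limit or range.

## Working session

There is one attempt and no reset: what is moved stays moved. The work goes in short steps, Python scripts to look and compute and a tool call to move; the robot and the scene stay as the last step left them, time stands still between calls to the robot, and variables do not carry over. Pictures are saved under pics/ and viewed, at most 10 in all, crops included, and the job is handed in when it is done.

Besides the shell and the picture viewer there is one more tool, called after "Request:" as a command line: name --argument value ..., lists and objects as JSON in quotes. drive_tool: Moves the arm, as the interface text tells. Its arguments: {"type":"object","properties":{"moves":{"type":"array","items":{"type":"number"}},"grip_force":{"type":"number"}},"required":["moves"]}

```bash
mkdir -p pics; ls
cat > h.py <<'E'
import numpy as np, cv2
from plant import robot
def shot(name,fn=None):
    c=robot.read_camera(name)
    if fn: cv2.imwrite('pics/'+fn,c['color'][:,:,::-1])
    return c
def pts(c):
    d=c['depth'];h,w=d.shape
    u,v=np.meshgrid(np.arange(w),np.arange(h))
    n=cv2.undistortPoints(np.stack([u,v],-1).reshape(-1,1,2).astype(float),c['mtx'],c['dist_coeffs']).reshape(h,w,2)
    P=np.dstack([n*d[...,None],d])
    return (P-c['t'])@c['R']
E
python3 - <<'E'
from h import *
a=shot('scene','s0.png');b=shot('top','t0.png')
for c in(a,b):print(c['R'].round(3),c['t'],c['mtx'],c['dist_coeffs'])
s=robot.read_state();print(s)
E
```

```text
pics
[[ 0.843  0.538  0.014]
 [ 0.424 -0.647 -0.634]
 [-0.332  0.54  -0.773]] [-0.4141643  -0.19057438  1.30133297] [[520.34437242   0.         277.12351254]
 [  0.         520.34437242 213.51404569]
 [  0.           0.           1.        ]] [0.01385962 0.         0.         0.         0.        ]
[[-0.021 -0.999 -0.027]
 [-0.996  0.024 -0.09 ]
 [ 0.091  0.025 -0.996]] [-0.00702701  0.55113181  1.28323531] [[471.72722943   0.         279.51037912]
 [  0.         471.72722943 205.56865005]
 [  0.           0.           1.        ]] [0.00384739 0.         0.         0.         0.        ]
{'t': 0.1, 'q': array([-1.23039342e+00,  1.31115408e-01,  1.48914546e+00, -4.26779387e-05,
        1.52295466e+00, -8.54074317e-02]), 'dq': array([ 0.00088133, -0.00206582, -0.00338122, -0.00024661,  0.0002244 ,
        0.00048548]), 'joint_torque': array([ 6.76737945e-04, -5.61337709e+01, -4.93100059e+01,  7.70213711e-02,
        2.89977214e-02, -4.09378208e-05]), 'tool_pos': array([ 0.247781  , -0.54624023,  0.40378798]), 'orientation': array([-3.06909042e+00, -6.63483860e-01,  3.90353830e-04]), 'force': array([ 0.1205348 , -0.10129977,  0.1366692 ]), 'wrist_torque': array([-0.01165719, -0.01502458,  0.03513962]), 'gripper_force': 0.0, 'opening': 0.0929904103211238}
```

View pics/s0.png

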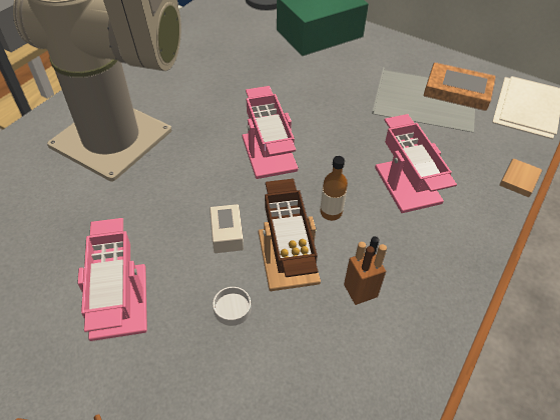

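View pics/t0.png

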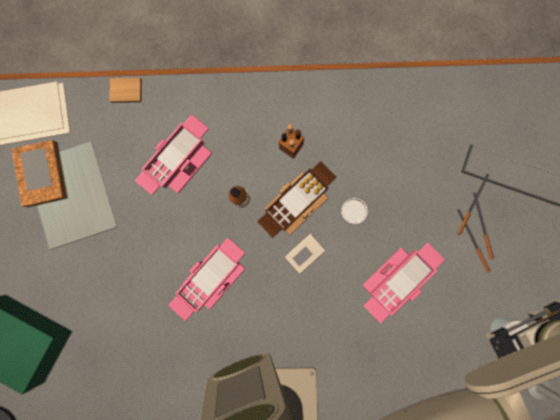

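The brown stand is at top pixel (297,201). Its channel end, with the beads, is upper right near (312,185) and its pocket end is lower left near (275,220). The pink ones are look-alikes. The bottle is at (238,195), the rack (291,140), the tin (354,211) and the block (304,253).

```bash
cat >> h.py <<'E'
def board(c,P):
    # dark brown tabs / walls above z=.05 near the board
    hsv=cv2.cvtColor(c['color'],cv2.COLOR_RGB2HSV)
    near=np.hypot(P[...,0]-C0[0],P[...,1]-C0[1])<.135
    return hsv,near
C0=np.array([.57,-.04])
E
python3 - <<'E'
from h import *
c=shot('top');P=pts(c)
for n,(u,v) in dict(mid=(297,201),tc=(322,175),tp=(272,222),bottle=(238,195),rack=(291,140),tin=(354,211),block=(304,253)).items():
    print(n,P[v,u].round(3),c['color'][v,u])
Q=P.reshape(-1,3)
def cl(u,v,r,lo):
    s=P[v-r:v+r,u-r:u+r].reshape(-1,3);s=s[s[:,2]>lo];(x,y),wh,a=cv2.minAreaRect(s[:,:2].astype(np.float32));print(u,v,round(x,3),round(y,3),np.round(wh,3),round(a,1),s[:,2].max().round(3),s[:,:2].mean(0).round(3))
cl(238,195,16,.03);cl(291,140,22,.03);cl(354,211,18,.01);cl(304,253,24,.03)
# board: dark pixels
hsv=cv2.cvtColor(c['color'],cv2.COLOR_RGB2HSV)
m=((hsv[...,2]<85)&(hsv[...,1]>100)&(P[...,2]>.07)&(np.abs(P[...,2])<.2)).astype(np.uint8)
m[:150]=0;m[245:]=0;m[:,:252]=0;m[:,345:]=0
s=P[m>0];print(len(s));r=cv2.minAreaRect(s[:,:2].astype(np.float32));print(r,cv2.boxPoints(r))
print('plane',np.linalg.lstsq(np.c_[s[:,:2]-s[:,:2].mean(0),np.ones(len(s))],s[:,2],rcond=None)[0], s[:,2].min(),s[:,2].max())
# scaled crop
o=cv2.resize(c['color'][150:250,240:350,::-1],None,fx=5,fy=5);cv2.imwrite('pics/c0.png',o)
E
```

```text
mid [ 0.556 -0.068  0.088] [225 210 192]
tc [ 0.62  -0.134  0.112] [96 51 23]
tp [ 0.501 -0.002  0.114] [88 49 29]
bottle [0.568 0.081 0.156] [39 28 12]
rack [ 0.707 -0.055  0.143] [196 138  83]
tin [ 0.533 -0.228 -0.002] [223 210 191]
block [ 0.419 -0.083  0.043] [133 124 115]
238 195 0.511 0.029 [0.226 0.049] 42.3 1.327 [0.569 0.082]
291 140 0.593 -0.039 [0.067 0.316] 82.9 1.327 [ 0.708 -0.055]
354 211 0.504 -0.15 [0.07  0.232] 19.9 1.327 [ 0.531 -0.224]
304 253 0.44 -0.066 [0.121 0.095] 41.0 1.327 [ 0.419 -0.085]
178
((0.5757982134819031, -0.053453005850315094), (0.13570621609687805, 0.20921513438224792), 53.03233337402344) [[ 0.45141494 -0.04475869]
 [ 0.6185726  -0.17057319]
 [ 0.7001815  -0.06214732]
 [ 0.53302383  0.06366718]]
plane [-0.10969286 -0.15508899  0.10657443] 0.07224494677898113 0.12055011272246018
```

View pics/c0.png

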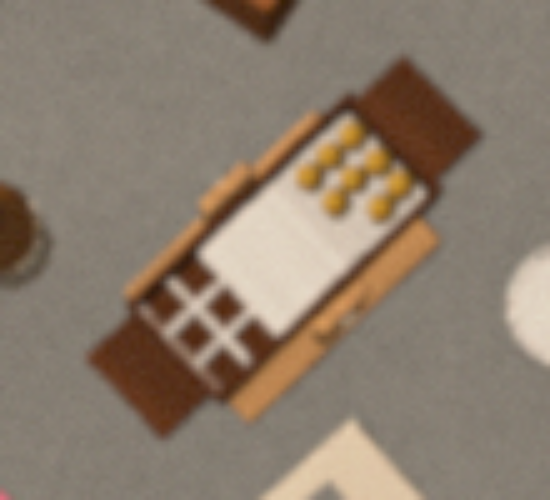

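The crop shows the channel tab's outer corners at (403,57) and (482,133), and the pocket tab's at (88,357) and (163,437). The pockets are empty, the 8 beads are in the channel, and the board looks about level.

```bash
cat >> h.py <<'E'
def ray(c,uv,z):
    n=cv2.undistortPoints(np.array(uv,float).reshape(-1,1,2),c['mtx'],c['dist_coeffs']).reshape(-1,2)
    d=np.c_[n,np.ones(len(n))]@c['R'];o=-c['R'].T@c['t']
    return o+d*((z-o[2])/d[:,2])[:,None]
E
python3 - <<'E'
from h import *
c=shot('top');P=pts(c)
k=np.array([[403,57],[482,133],[88,357],[163,437]])/5+[240,150]-.4
X=ray(c,k,.115);print(X.round(4))
a=X[:2].mean(0);b=X[2:].mean(0);m=(a+b)/2;e=(b-a)/np.linalg.norm(b-a)
print('len',np.linalg.norm(b-a),'w',np.linalg.norm(X[0]-X[1]),'mid',m,'dir',e,np.degrees(np.arctan2(e[1],e[0])))
for n,(u,v) in dict(tc=(324,171),tp=(270,225)).items():
    s=P[v-3:v+4,u-3:u+4].reshape(-1,3);print(n,np.median(s,0))
yv=np.array([-e[1],e[0],0])
for n,q in dict(bottle=(.569,.082),rack=(.708,-.055),tin=(.531,-.224),block=(.419,-.085)).items():
    r=np.array([*q,.115])-m;print(n,'board x,y',(r@e).round(3),(r@yv).round(3))
print('tp',m+.098*e,'tc',m-.098*e, robot.read_state()['t'])
E
```

```text
[[ 0.6563 -0.13    0.115 ]
 [ 0.6154 -0.1696  0.115 ]
 [ 0.504   0.0365  0.115 ]
 [ 0.4621 -0.0013  0.115 ]]
len 0.22663443001521033 w 0.05693548708888664 mid [ 0.55943361 -0.06608148  0.115     ] dir [-0.67406146  0.73867526  0.        ] 132.38130968124673
tc [ 0.62973669 -0.13900367  0.1145809 ]
tp [0.49303792 0.00377303 0.11502783]
bottle board x,y 0.103 -0.107
rack board x,y -0.092 -0.117
tin board x,y -0.097 0.127
block board x,y 0.081 0.116
tp [0.49337558 0.0063087  0.115     ] tc [ 0.62549163 -0.13847165  0.115     ] 0.2
```

Request:
drive_tool --moves '[0,0,0,0,0,0,-8.3,0,0,0,0,0,0,-8.3,0,0,0,0,0,0,-8.3,0,0,0,0,0,0,-8.3,0,0,0,0,0,0,-8.3,0,0,0,0,0,0,-8.3,0,0,0,0,0,0,-8.3,0,0,0,0,0,0,-8.3]' --grip_force 10

```text
t: 1.0
tool_pos: [0.2478, -0.5464, 0.4045]
orientation: [-2.199, -2.243, -0.0]
force: [-0.2, 0.0, 0.5]
opening: 0.0334
gripper_force: 0.0
```

Request:
drive_tool --moves '[0,0,0,0,0,0,-8.3,0,0,0,0,0,0,-8.3,0,0,0,0,0,0,-8.3,0,0,0,0,0,0,-8.3,0,0,0,0,0,0,-8.4,0,0,0,0,-6.6,0,0,0,0,0,0,-6.7,0,0,0,0,0,0,-6.7,0,0]'

```text
t: 1.8
tool_pos: [0.248, -0.5463, 0.405]
orientation: [1.193, 2.708, 0.483]
force: [0.0, 0.5, -1.0]
opening: 0.0007
gripper_force: 0.0
```

```bash
cat >> h.py <<'E'
from scipy.spatial.transform import Rotation as Ro
M=np.array([.5594,-.0661,0]);E=np.array([-.674,.7387,0]);Y=np.array([-.7387,-.674,0])
def tip():
    s=robot.read_state();R=Ro.from_rotvec(s['orientation']).as_matrix();p=s['tool_pos']+.186*R[:,2]
    r=p-M;return s,R,p,np.array([r@E,r@Y,p[2]])*1000
def to(*b):  # board-frame tip target mm -> tool-axes shift mm
    s,R,p,t=tip();d=np.array(b)-t
    print('t',s['t'],'tip board',t.round(1),'F',s['force'].round(1),'shift tool',(R.T@(d[0]*E+d[1]*Y+d[2]*np.array([0,0,1]))).round(1))
def tilt(c):
    P=pts(c);r=P-M;bx=r@E;by=r@Y;z=P[...,2]
    out=[]
    for sg in(1,-1):
        m=(abs(sg*bx-97)<0) if 0 else (abs(sg*bx-.093)<.010)&(abs(by)<.02)&(z>.03)&(z<.19)
        out.append((np.median(bx[m]).round(4),np.median(z[m]).round(4)) if m.sum() else None)
    return out
E
python3 - <<'E'
from h import *
s,R,p,t=tip();print(R.round(3)@[0,1,0],Y,R[:,0].round(3),R[:,2].round(3),s['opening'],s['q'].round(2));to(103,5,200)
E
```

```text
[0.692 0.633 0.346] [-0.7387 -0.674   0.    ] [-0.675  0.738 -0.001] [ 0.256  0.233 -0.938] 0.0006980049527702201 [-1.33  0.2   1.43  0.31  1.68 -2.06]
t 1.8 tip board [-145.   489.3  230.5] F [ 0.   0.5 -1. ] shift tool [247.5 444.  196.2]
```

Request:
drive_tool --moves '[0,19,34.2,15,0,0,0,0,19,34.2,15,0,0,0,0,19,34.2,15,0,0,0,0,19,34.2,15,0,0,0,0,19,34.2,15,0,0,0,0,19,34.2,15,0,0,0,0,19,34.2,15,0,0,0,0,19,34.2,15,0,0,0]'

```text
t: 2.6
tool_pos: [0.3657, -0.2315, 0.3853]
orientation: [1.196, 2.711, 0.478]
force: [1.0, -0.3, -0.1]
opening: 0.0005
gripper_force: 0.0
```

Request:
drive_tool --moves '[0,19,34,15,0,0,0,0,19,34,15,0,0,0,0,19,34,15,0,0,0,0,19,34,15,0,0,0,0,19.5,34,15,0,0,0,0,0,0,0,0,0,0]'

```text
t: 3.2
tool_pos: [0.4385, -0.0334, 0.3729]
orientation: [1.188, 2.715, 0.481]
force: [-0.2, -0.2, -0.2]
opening: 0.0004
gripper_force: 0.0
```

Run:
```python
from h import *
to(103,5,126);print(robot.read_state()['q'].round(2));print(tilt(shot('top','t1.png')),tilt(shot('scene','s1.png')))
```

```text
t 3.2 tip board [106.2   3.5 198.2] F [-0.2 -0.2 -0.2] shift tool [ -3.3 -26.2  67.3]
[-0.33 -0.43  2.07  0.32  1.34 -1.12]
[(np.float64(0.0941), np.float64(0.1147)), (np.float64(-0.0925), np.float64(0.1144))] [(np.float64(0.0927), np.float64(0.1147)), (np.float64(-0.093), np.float64(0.1149))]
```

View pics/s1.png

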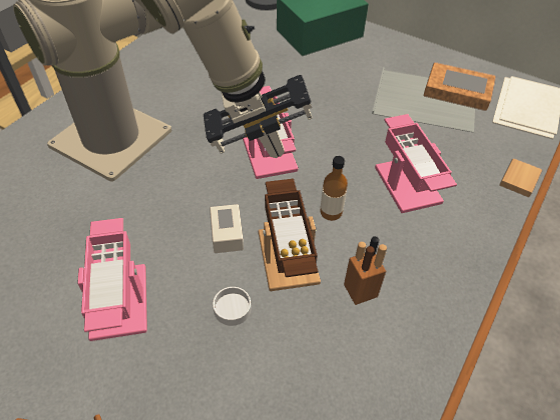

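Gripper closed, leaning toward the robot, fingertips around (278,148) above the pocket tab; bottle and bystanders clear. Now down to just above the tab.

Request:
drive_tool --moves '[0,-0.7,-5,13,0,0,0,0,-0.7,-5,13,0,0,0,0,-0.7,-5,13,0,0,0,0,-0.7,-5,13,0,0,0,0,-0.5,-5,13,0,0,0,0,0,0,0,0,0,0]'

```text
t: 3.9
tool_pos: [0.4383, -0.041, 0.3005]
orientation: [1.2, 2.714, 0.478]
force: [-0.1, -0.0, -0.4]
opening: 0.0006
gripper_force: 0.0
```

Run:
```python
from h import *
to(103,5,66)
c=shot('scene');p=tip()[2]
uv=cv2.projectPoints(p.reshape(1,3),cv2.Rodrigues(c['R'])[0],c['t'],c['mtx'],c['dist_coeffs'])[0].ravel();print(uv)
u,v=uv.astype(int);cv2.imwrite('pics/s2.png',cv2.resize(c['color'][v-70:v+80,u-70:u+80,::-1],None,fx=4,fy=4))
```

```text
t 3.9 tip board [100.8   9.3 125.6] F [-0.1 -0.  -0.4] shift tool [  1.9 -16.2  57.5]
[276.06595719 180.14864575]
```

View pics/s2.png

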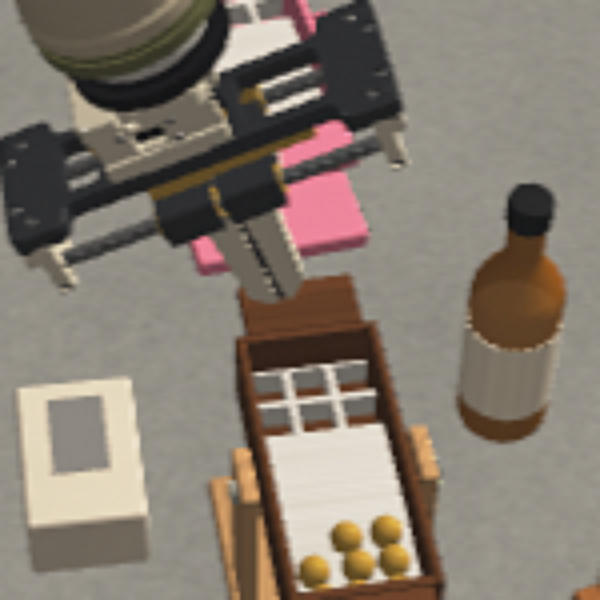

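Fingertips sit over the pocket tab (crop about (270,295)), with the bottle well clear. Pushing down.

Request:
drive_tool --moves '[0,0.2,-1.1,3.6,0,0,0,0,0.2,-1.1,3.6,0,0,0,0,0.2,-1.1,3.6,0,0,0,0,0.2,-1.1,3.6,0,0,0,0,0,-1.1,3.6,0,0,0,0,0,-1.1,3.6,0,0,0,0,0,-1.1,3.6,0,0,0,0,0,-1.1,3.6,0,0,0]'

```text
t: 4.75
tool_pos: [0.4399, -0.0391, 0.2731]
orientation: [1.196, 2.712, 0.478]
force: [-2.8, 1.5, 4.0]
opening: 0.0007
gripper_force: 2.2
```

Run:
```python
from h import *
to(103,5,66);print(tilt(shot('scene')),tilt(shot('top')))
```

```text
t 4.75 tip board [100.6   6.5  98.3] F [-2.8  1.5  4. ] shift tool [ 2.3 -9.6 30.9]
[(np.float64(0.0899), np.float64(0.1148)), (np.float64(-0.0922), np.float64(0.1334))] [(np.float64(0.0946), np.float64(0.0973)), (np.float64(-0.093), np.float64(0.1341))]
```

Request:
drive_tool --moves '[0,0.2,-1.2,3.8,0,0,0,0,0.2,-1.2,3.8,0,0,0,0,0.2,-1.2,3.8,0,0,0,0,0.2,-1.2,3.8,0,0,0,0,0.2,-1.2,3.8,0,0,0,0,0.2,-1.2,3.8,0,0,0,0,0.2,-1.2,3.8,0,0,0,0,0.2,-1.2,3.8,0,0,0]'

```text
t: 5.65
tool_pos: [0.4398, -0.037, 0.2412]
orientation: [1.196, 2.711, 0.478]
force: [0.4, -0.3, 1.8]
opening: 0.0005
gripper_force: 1.0
```

Request:
drive_tool --moves '[0,0,-1,2.8,0,0,0,0,0,0,0,0,0,0,0,0,0,0,0,0,0]'

```text
t: 5.95
tool_pos: [0.4397, -0.037, 0.2383]
orientation: [1.196, 2.712, 0.478]
force: [-0.6, -0.4, -0.2]
opening: -0.0001
gripper_force: 0.0
```

```bash
cat >> h.py <<'E'
def crop(c,fn,f=4,r=70):
    uv=cv2.projectPoints((M+[0,0,.095]).reshape(1,3),cv2.Rodrigues(c['R'])[0],c['t'],c['mtx'],c['dist_coeffs'])[0].ravel()
    u,v=uv.astype(int);cv2.imwrite('pics/'+fn,cv2.resize(c['color'][v-r:v+r,u-r:u+r,::-1],None,fx=f,fy=f))
E
python3 - <<'E'
from h import *
to(103,5,180);c=shot('scene');crop(c,'s3.png');print(tilt(c),tilt(shot('top')))
E
```

```text
t 5.95 tip board [102.4   5.3  63.5] F [-0.6 -0.4 -0.2] shift tool [   0.7   40.1 -109.4]
[(np.float64(0.0916), np.float64(0.0834)), (np.float64(-0.0898), np.float64(0.1695))] [(np.float64(0.0946), np.float64(0.074)), (np.float64(-0.0862), np.float64(0.1697))]
```

View pics/s3.png

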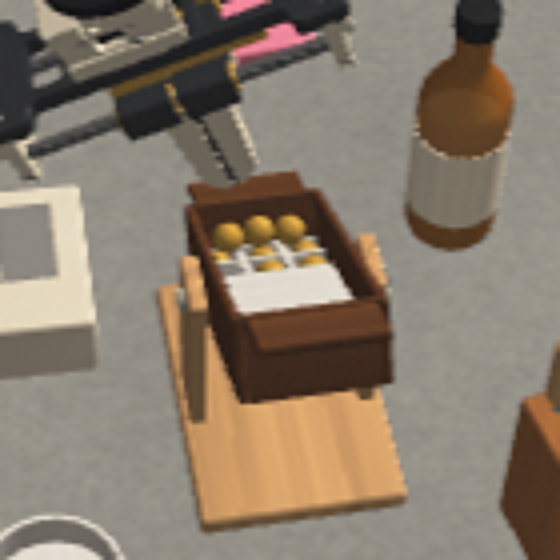

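All beads have run to the pocket end, none left on the flat floor or in the channel (beads at crop (230–315,225–265)). Tilt about 0.55. Now lift and go over to the channel end.

Request:
drive_tool --moves '[0,0,5,-13.5,0,0,0,0,0,9.2,-25.4,0,0,0,0,0,9.2,-25.4,0,0,0,0,0,9.2,-25.4,0,0,0,0,0,9.2,-25.4,0,0,0,0,0,5,-13.5,0,0,0,0,-10,0,0,0,0,0,0,-25,0,0,0,0,0]'

```text
t: 6.85
tool_pos: [0.4635, -0.0628, 0.3749]
orientation: [1.194, 2.712, 0.478]
force: [0.6, 0.7, 0.1]
opening: -0.0
gripper_force: 0.0
```

Request:
drive_tool --moves '[0,-28,0,0,0,0,0,0,-28,0,0,0,0,0,0,-28,0,0,0,0,0,0,-28,0,0,0,0,0,0,-28,0,0,0,0,0,0,-20,0,0,0,0,0,0,-10,0,0,0,0,0,0,0,0,0,0,0,0]'

```text
t: 7.65
tool_pos: [0.5783, -0.1894, 0.3734]
orientation: [1.199, 2.712, 0.478]
force: [-0.1, 0.3, 0.9]
opening: 0.0009
gripper_force: 0.0
```

Run:
```python
from h import *
to(-98,5,178);print(tilt(shot('scene')),tilt(shot('top')),robot.read_state()['q'].round(2))
```

```text
t 7.65 tip board [-103.5    5.7  198.5] F [-0.1  0.3  0.9] shift tool [ 5.4 -6.3 19.6]
[None, (np.float64(-0.0903), np.float64(0.169))] [(np.float64(0.0927), np.float64(0.0625)), (np.float64(-0.0852), np.float64(0.1695))] [-0.5   0.1   1.6   0.34  1.34 -1.3 ]
```

Request:
drive_tool --moves '[0,12,0,0,0,0,0,0,13,0,0,0,0,0,0,0,-2.2,6,0,0,0,0,0,-2.2,6,0,0,0,0,0,-1.4,4,0,0,0,0,-1,-1.4,4,0,0,0,0,-1.5,-1.4,4,0,0,0,0,-1.5,-1.4,4,0,0,0]'

```text
t: 8.55
tool_pos: [0.5644, -0.1732, 0.3456]
orientation: [1.196, 2.711, 0.478]
force: [0.1, -1.1, 4.5]
opening: 0.0004
gripper_force: 2.2
```

Run:
```python
from h import *
to(-98,5,121);print(tilt(shot('top')))
```

```text
t 8.55 tip board [-82.6   4.8 170.9] F [ 0.1 -1.1  4.5] shift tool [-15.4 -17.2  46.8]
[(np.float64(0.0927), np.float64(0.064)), (np.float64(-0.089), np.float64(0.1691))]
```

Request:
drive_tool --moves '[0,-1.5,-1.3,3.7,0,0,0,0,-1.5,-1.3,3.7,0,0,0,0,-1.5,-1.3,3.7,0,0,0,0,-1.5,-1.3,3.7,0,0,0,0,-1.5,-1.3,3.7,0,0,0,0,-1.2,-1.3,3.7,0,0,0,0,-1.2,-1.3,3.7,0,0,0,0,-1.2,-1.3,3.7,0,0,0]'

```text
t: 9.4
tool_pos: [0.572, -0.1809, 0.3143]
orientation: [1.196, 2.711, 0.478]
force: [1.1, -0.9, 4.8]
opening: 0.0001
gripper_force: 1.9
```

Request:
drive_tool --moves '[0,-1,-1.3,3.7,0,0,0,0,-1,-1.3,3.7,0,0,0,0,-1,-1.3,3.7,0,0,0,0,-1,-1.3,3.7,0,0,0,0,-1,-1.3,3.7,0,0,0,0,-0.5,-1.3,3.7,0,0,0,0,-0.5,-1.3,3.7,0,0,0,0,0,-1.3,3.7,0,0,0]'

```text
t: 10.2
tool_pos: [0.5763, -0.1852, 0.2829]
orientation: [1.196, 2.71, 0.478]
force: [2.6, -2.2, 4.5]
opening: 0.0006
gripper_force: 2.4
```

Run:
```python
from h import *
to(-103,5,66);print(tilt(shot('top')))
```

```text
t 10.2 tip board [-99.5   4.1 108.2] F [ 2.6 -2.2  4.5] shift tool [ -3.4 -15.2  39.3]
[(np.float64(0.0928), np.float64(0.123)), (np.float64(-0.093), np.float64(0.1088))]
```

Request:
drive_tool --moves '[0,-0.3,-1.3,3.7,0,0,0,0,-0.3,-1.3,3.7,0,0,0,0,-0.3,-1.3,3.7,0,0,0,0,-0.3,-1.3,3.7,0,0,0,0,-0.3,-1.3,3.7,0,0,0,0,-0.3,-1.3,3.7,0,0,0,0,-0.3,-1.3,3.7,0,0,0,0,-0.3,-1.3,3.7,0,0,0]'

```text
t: 11.05
tool_pos: [0.578, -0.1864, 0.2512]
orientation: [1.196, 2.711, 0.478]
force: [-0.9, 0.3, 3.8]
opening: 0.0006
gripper_force: 1.5
```

Request:
drive_tool --moves '[0,0,-1.3,3.7,0,0,0,0,0,-1.3,3.7,0,0,0,0,0,-1.3,3.7,0,0,0,0,0,0,0,0,0,0,0,0,0,0,0,0,0,0,0,0,0,0,0,0]'

```text
t: 11.65
tool_pos: [0.578, -0.1864, 0.2396]
orientation: [1.196, 2.712, 0.478]
force: [0.5, 0.3, 0.1]
opening: 0.0004
gripper_force: 0.1
```

Run:
```python
from h import *
to(-103,5,200);c=shot('top');print(tilt(c))
d=shot('scene');print(tilt(d));
crop(d,'a.png');crop(c,'b.png',8,35)
cv2.imwrite('pics/m1.png',np.hstack([cv2.resize(cv2.imread('pics/'+f),(400,400)) for f in('a.png','b.png')]))
```

```text
t 11.65 tip board [-101.3    3.8   64.8] F [0.5 0.3 0.1] shift tool [  -1.6   45.1 -127.4]
[(np.float64(0.0865), np.float64(0.1689)), (np.float64(-0.0949), np.float64(0.1608))]
[(np.float64(0.0843), np.float64(0.1693)), (np.float64(-0.0918), np.float64(0.09))]
```

View pics/m1.png

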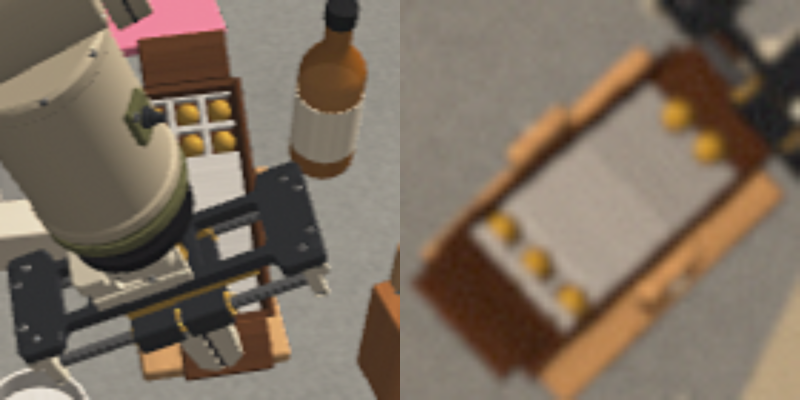

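Two spare beads lie at the channel's end wall (right panel (677,115) and (708,148)), three sit in the near row, and two of the far row are visible, the third being hidden by the wrist. I'll go back to the pocket end to level the board.

Request:
drive_tool --moves '[0,0,5,-13.5,0,0,0,0,0,9.2,-25.4,0,0,0,0,0,9.2,-25.4,0,0,0,0,0,9.2,-25.4,0,0,0,0,0,9.2,-25.4,0,0,0,0,0,5,-13.5,0,0,0,0,10,0,0,0,0,0,0,25,0,0,0,0,0]'

```text
t: 12.55
tool_pos: [0.5543, -0.1609, 0.3763]
orientation: [1.197, 2.71, 0.477]
force: [-0.2, 0.8, -0.5]
opening: -0.0
gripper_force: 0.0
```

Request:
drive_tool --moves '[0,28,0,0,0,0,0,0,28,0,0,0,0,0,0,28,0,0,0,0,0,0,28,0,0,0,0,0,0,20,0,0,0,0,0,0,14,0,0,0,0,0,0,0,0,0,0,0,0,0,0,0,0,0,0,0]'

```text
t: 13.35
tool_pos: [0.4558, -0.0526, 0.3758]
orientation: [1.196, 2.712, 0.478]
force: [0.3, 0.3, -0.3]
opening: 0.0005
gripper_force: 0.0
```

Run:
```python
from h import *
to(80,5,171);c=shot('top');print(tilt(c))
d=shot('scene');print(tilt(d))
```

```text
t 13.35 tip board [ 80.   4. 201.] F [ 0.3  0.3 -0.3] shift tool [ -0.  -11.2  27.8]
[(np.float64(0.0881), np.float64(0.1673)), (np.float64(-0.0926), np.float64(0.0623))]
[(np.float64(0.085), np.float64(0.1694)), (np.float64(-0.0929), np.float64(0.0631))]
```

Request:
drive_tool --moves '[0,0,-5.1,14,0,0,0,0,0,-5.1,14,0,0,0,0,1.5,-1.3,3.6,0,0,0,0,1.5,-1.3,3.6,0,0,0,0,1.5,-1.3,3.6,0,0,0,0,1.5,-1.3,3.6,0,0,0,0,1.5,-1.3,3.6,0,0,0,0,1.5,-1.3,3.6,0,0,0]'

```text
t: 14.25
tool_pos: [0.4501, -0.0459, 0.324]
orientation: [1.195, 2.711, 0.478]
force: [-0.3, 1.1, 3.6]
opening: 0.0006
gripper_force: 1.2
```

Request:
drive_tool --moves '[0,1.5,-1.3,3.6,0,0,0,0,1.5,-1.3,3.6,0,0,0,0,1.5,-1.3,3.6,0,0,0,0,1.5,-1.3,3.6,0,0,0,0,1,-1.3,3.6,0,0,0,0,1,-1.3,3.6,0,0,0,0,1,-1.1,3,0,0,0,0,0,0,0,0,0,0]'

```text
t: 15.05
tool_pos: [0.4438, -0.0394, 0.2972]
orientation: [1.196, 2.712, 0.478]
force: [0.5, -0.1, -0.2]
opening: 0.0007
gripper_force: 0.1
```

Run:
```python
from h import *
to(100,5,114.5);c=shot('top');print(tilt(c))
d=shot('scene');print(tilt(d))
```

```text
t 15.05 tip board [ 97.7   3.9 122.4] F [ 0.5 -0.1 -0.2] shift tool [ 2.3 -3.7  7. ]
[(np.float64(0.093), np.float64(0.1197)), (np.float64(-0.093), np.float64(0.1097))]
[(np.float64(0.0872), np.float64(0.1406)), (np.float64(-0.0934), np.float64(0.1102))]
```

Request:
drive_tool --moves '[0,0,-0.6,1.6,0,0,0,0,0,-0.6,1.6,0,0,0,0,0,-0.6,1.6,0,0,0,0,0,-0.6,1.4,0,0,0,0,0,0,0,0,0,0]'

```text
t: 15.65
tool_pos: [0.4439, -0.0395, 0.291]
orientation: [1.196, 2.711, 0.478]
force: [-0.3, 0.5, 0.8]
opening: 0.0008
gripper_force: 0.3
```

Run:
```python
from h import *
to(100,5,114.5);c=shot('top');print(tilt(c))
d=shot('scene');print(tilt(d))
```

```text
t 15.65 tip board [ 97.5   3.8 116.2] F [-0.3  0.5  0.8] shift tool [ 2.5 -1.7  1.2]
[(np.float64(0.093), np.float64(0.1143)), (np.float64(-0.0931), np.float64(0.1151))]
[(np.float64(0.0871), np.float64(0.1352)), (np.float64(-0.0933), np.float64(0.1155))]
```

Level to about 0.004 rad. Lifting clear and checking.

Request:
drive_tool --moves '[0,0,2,-5,0,0,0,0,0,5,-14,0,0,0,0,5,8,-22,0,0,0,0,10,8,-22,0,0,0,0,10,8,-22,0,0,0,0,10,5,-14,0,0,0,0,0,0,0,0,0,0,0,0,0,0,0,0,0]'

```text
t: 16.55
tool_pos: [0.4204, -0.0139, 0.3966]
orientation: [1.195, 2.71, 0.478]
force: [-0.4, 0.2, -0.3]
opening: 0.0005
gripper_force: 0.0
```

Run:
```python
from h import *
to(100,5,114.5);c=shot('top');d=shot('scene');print(tilt(c),tilt(d))
crop(d,'a.png',6,50);crop(c,'b.png',8,40)
cv2.imwrite('pics/m2.png',np.hstack([cv2.resize(cv2.imread('pics/'+f),(400,400)) for f in('a.png','b.png')]))
P=pts(c)
for n,(u,v) in dict(bottle=(238,195),rack=(291,140),tin=(354,211),block=(304,253)).items():
    s=P[v-24:v+24,u-24:u+24].reshape(-1,3);print(n,P[v,u].round(3))
```

```text
t 16.55 tip board [132.1   3.8 221.8] F [-0.4  0.2 -0.3] shift tool [-32.  -37.9 100.4]
[(np.float64(0.0908), np.float64(0.1137)), (np.float64(-0.0932), np.float64(0.1153))] [(np.float64(0.093), np.float64(0.1141)), (np.float64(-0.0933), np.float64(0.1155))]
bottle [0.568 0.081 0.156]
rack [ 0.707 -0.055  0.146]
tin [ 0.532 -0.227  0.005]
block [ 0.419 -0.084  0.04 ]
```

View pics/m2.png

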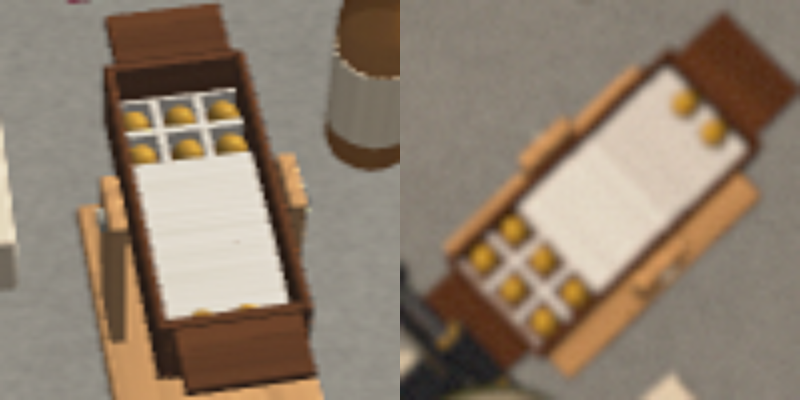

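All six pockets are filled (right panel (470–575,228–322)) and the two spares are in the channel at (685,103) and (712,132). The board is level and the bystanders have not moved.

```bash
python3 -c "
from plant import robot
print(robot.close_job())"
```

```text
the job is handed in; nothing more can be done
None
```

The job is handed in at about 16.6 s: all six pockets are filled, both spare beads are back in the channel, the board is level to about 0.01 rad, and the bottle, tool block, tin and soldering block have not moved.

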